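# Hang the small parts bin on the slatwall

## Task

Hang the small grey parts bin in the top groove of the slatwall stand, in the free stretch beside the hook that is already there: tip the bin's front up, feed its back lip into the groove, then swing the front down until the bin hangs level and fully home with its rubber feet against the board. Let it go and leave it hanging. Go gently - never push on the stand hard (25 N is too much) - and leave the other things on the bench where they are.

Things in the scene. Friction and masses are not known exactly. Their poses are not given: they have to be found in the camera images.
- bin: Small empty open-topped grey sheet-metal parts bin, 0.15 to 0.3 kg, upright on the bench left of the stand. Origin: centre of its underside; z up, +x to its back (hanger side), -x to its low open front. 90 mm deep (x +-45), 52 mm wide; back wall 57 mm high, flat side walls 54 mm high from x = -28 to 45. Two rubber feet stand 3.5 mm out of the back wall (to x = 48.5, z 3 to 15 mm).
- bin_grip (a point): Where to hold the bin across its two side walls (52 mm over both): midway between them, at (-5, 0, 38) mm in the bin's frame. Axes as the bin's.
- bin_tongue (a point): Root of the bin's steel hanger, at (45, 0, 48) mm in the bin's frame: on the back wall, at the tongue's underside. The hanger is 40 mm wide: the tongue, 3 mm thick, runs straight back (+x) 13 mm from here; its last 3 mm (x 10 to 13 from here) turn up as a lip whose top is 23 mm above the tongue's underside.
- bin_lip_tip (a point): Middle of the top end of the bin's hanger lip, at (56.5, 0, 71) mm in the bin's frame.
- slatwall: Fixed bench stand with an aluminium slatwall board 300 mm wide (y +-150). Origin: on the bench below the middle of the board's nominal front plane (x = 0); -x points out of the board to the robot, z up. Two equal level full-width grooves, the second 80 mm below the top one; the board ends 36 mm above the top mouth's lower edge. A single-prong hook hangs at y -108 to -136 mm, reaching 95 mm out.
- groove (a point): NOMINAL lower edge of the top groove's mouth, mid width, 170 mm over the bench; axes as the stand's. The whole board is adjustable on its stand: it really sits up to 20 mm higher or lower and 9 mm nearer or farther (x), not turned; no pose shows this: feel for its face and the mouth's edge. Mouth 18 mm high, front lips 5 mm thick; the cavity behind is 24 mm deep, to 12 mm below and 10 mm above the mouth.
- free_spot (a point): Middle of the free stretch, 30 mm to the left (+y) of groove, at the same nominal height; the bin's middle may hang 100 mm to its right up to 90 mm to its left. The lip is taller than the mouth: it enters only with the bin's front tipped up about 40 degrees (2 mm clearance; at 35 only 1), tip first, then up and in together until it is behind the upper front lip, then swing down.
- seat (a point): Nominal place of the bin's origin when seated: 49 mm before the front plane, 48 mm below groove, below free_spot (height +-20, depth +-9 mm as the board sits). Seated, the bin is level (up to 2 degrees nose-down from 1.5 mm of play), its tongue rests on the mouth's lower edge, its lip bears on the back of the upper front lip, its rubber feet on the front plane.
- grease_tin: Bystander: tin with a press lid, 62 mm across, 42 mm high; origin under its centre. To be left where it stands.
- knob_spare: Bystander: black ball knob, 29 mm across, 33 mm high; origin under its centre. To be left where it stands.
- pin_gauge: Bystander: pin gauge with hex grip, 100 mm long (along its y), 14 mm wide, 12 mm high; origin under its centre. To be left where it lies.
- steel_bracket: Bystander: bent steel bracket, 34 x 64 x 50 mm; origin under its centre. To be left where it stands.
Mind the look-alikes: they are no part of the job. Several things have the shape of the bin; the one meant has the colours described above.

How it is judged:
By the outcome, as a careful person would: the job done as asked, in the order asked, and still so for the second after the job is handed in, with the robot touching nothing.
It also fails if it takes over 72 s, if anything falls off the work surface, if the arm or the gripper's body presses on something with over 40 N, if the wrist force passes 120 N, or if a joint passes its speed limit or range.

## Robot

A 7-joint arm with a two-finger parallel gripper is mounted at the origin on a cart in front of the work surface, level with it; the furniture and walls round the work are solid. World frame = base frame: x ahead of the robot, y to its left, z up, the work surface at z = 0. Lengths are in m, angles in rad, forces in N, time in s.
With the tool pointing down it reaches from about 0.425 to 0.875 m from the base axis. Payload 4.7 kg.
Tool frame: the origin (TCP) lies midway between the tips of the shut fingers; the grasp point (between the pads) lies 19 mm behind it; x points along the fingers, z is the direction in which the jaws open and shut, and the axes are right-handed (so a half turn about x gives the same grasp; the last joint's range is limited). The gripper opens to 87 mm and grips with 3 to 60 N. Pads are 19 mm wide; open, the fingers measure 117 mm over their backs; the gripper's body (75 mm by 190 mm) begins 51 mm behind the grasp point.
Start: joints at [-1.274, 0.321, -0.07, 1.45, 0.023, 1.371, -0.057], TCP at [0.181, 0.624, 0.223] pointing down, gripper open.
Joint ranges: [-2.86, 2.86], [-0.3, 2.09], [-1.38, 1.24], [0.06, 2.45], [-1.56, 4.7], [0.09, 2.05], [-2.69, 2.69]. Speed limits (rad/s): [2.57, 2.57, 3.14, 3.14, 3.14, 3.14, 3.14].

## Interface

Orientations are given as a rotation vector (axis times angle).
In Python, from bench import ctrl, vision, close_job gives the robot as it stands. The module is installed in compiled form; this text tells all that it offers.
- The arm moves only by the tool servo_tool, never from a script. Its argument "commands" is a list that holds one entry, the list of rows, each a list of 7 numbers: the turn, a rotation vector about the tool's x, y, z in degrees, then the shift along the tool's x, y, z in mm, then the finger opening in mm, from 0 to 87. In form: [[[wx, wy, wz, x, y, z, grip], ...]]. A call has 1 to 5 rows; each row is the pose to reach, as a shift and turn from the pose commanded when the call began, along the tool's axes at that moment; what a row does not reach only later rows make up. A row lasts 1/8 s, in which the tool goes at most 62.5 mm and 10.7 degrees, less where a joint would pass 70% of its speed; a pose out of reach is approached as far as the arm can. A call with a gripper value outside its range is refused whole. The fingers move at their own pace and stop on an object; "newtons" is the grip in N (left out, the last holds). Time passes only in rows, so rows that repeat a pose let the fingers close. It gives the time, the measured TCP pose, the force and the opening at its end, in the units of the state.
- ctrl.get_state(): the state, without advancing time (a new reading comes with each control period).
- vision.get_image(name): name is "scene" or "top"; returns the picture (480x640x3 uint8, red, green, blue); there is no depth.
- vision.camera_info(name): a dict with "fov_y" (degrees; the focal length in pixels is half the picture's height over the tangent of half this angle, whatever the lens; pixels are square), "cx", "cy" (the principal point, pixels), "pose" (4x4, takes a point from camera to world coordinates). Camera axes: x right, y down, z forward; pixel columns grow to the right and rows downward; lengths in m; the calibration is good to about 2 mm. A picture is of the moment at which its call begins. camera_info takes no time and is no camera call.
- close_job(): hands the job in, once; it reports no verdict.
The state is a dict: "time": time; "joint_positions": joint angles; "qd": joint speeds; "joint_torque": joint torques, N m; "position": TCP position; "tool_rot": TCP orientation; "ft_force": force on the tool from outside, world axes, zero at the start; "torque": the same for the moment, N m; "grip_width": opening from 0.0 (shut) to 1.0 (fully open).
Only numpy, scipy, OpenCV 4.12 (cv2) and the standard library are available. Lean on these libraries where they do the work, as an engineer would, in place of code of your own. Each camera call takes 0.05 s, during which the arm holds its last target. There are 200 camera calls.

## Working session

There is one attempt and no reset: what is moved stays moved. The work goes in short steps, Python scripts to look and compute and a tool call to move; the robot and the scene stay as the last step left them, time stands still between calls to the robot, and variables do not carry over. Pictures are saved under pics/ and viewed, about 8 in all and at most 12, crops included, and the job is handed in when it is done.

Besides the shell and the picture viewer there is one more tool, called after "Call:" by a JSON object that holds its "method" and its "body", one argument or row to a line. servo_tool: Moves the arm, as the interface text tells. Its arguments: {"type":"object","properties":{"commands":{"type":"array"},"newtons":{"type":"number"}},"required":["commands"]}

```bash
mkdir -p pics; python3 - <<'E'
from bench import ctrl, vision
import cv2,numpy as np
np.set_printoptions(precision=4,suppress=True)
for n in("scene","top"):
    cv2.imwrite(f"pics/{n}0.png",vision.get_image(n)[:,:,::-1]); i=vision.camera_info(n); print(n,i)
s=ctrl.get_state();print(s)
E
```

```text
scene {'fov_y': 46.25586422372487, 'cx': 318.1685648893291, 'cy': 234.89183588171926, 'pose': array([[ 0.8241, -0.3933,  0.4077,  0.1024],
       [-0.5662, -0.5484,  0.6154, -0.5372],
       [-0.0184, -0.738 , -0.6746,  0.8346],
       [ 0.    ,  0.    ,  0.    ,  1.    ]])}
top {'fov_y': 49.682905552843714, 'cx': 317.469435391061, 'cy': 238.82762452348516, 'pose': array([[ 0.0093, -0.9958,  0.091 ,  0.4251],
       [-0.9995, -0.0121, -0.03  ,  0.1335],
       [ 0.031 , -0.0907, -0.9954,  1.0508],
       [ 0.    ,  0.    ,  0.    ,  1.    ]])}
{'time': 0.1, 'joint_positions': array([-1.2739,  0.3218, -0.0701,  1.4516,  0.0226,  1.3708, -0.0569]), 'qd': array([ 0.0008, -0.0014, -0.0011, -0.0026, -0.0003,  0.0003,  0.0023]), 'joint_torque': array([ -0.0006, -49.2574,  -0.4061, -31.3403,  -0.0642,   0.0394,
         0.0001]), 'position': array([0.1813, 0.6237, 0.2215]), 'tool_rot': array([-0.9996,  1.3311,  0.9977]), 'ft_force': array([ 0.1654, -0.4226, -0.3883]), 'torque': array([ 0.015 ,  0.0158, -0.0287]), 'grip_width': 1.0001157269941292}
```

View pics/scene0.png

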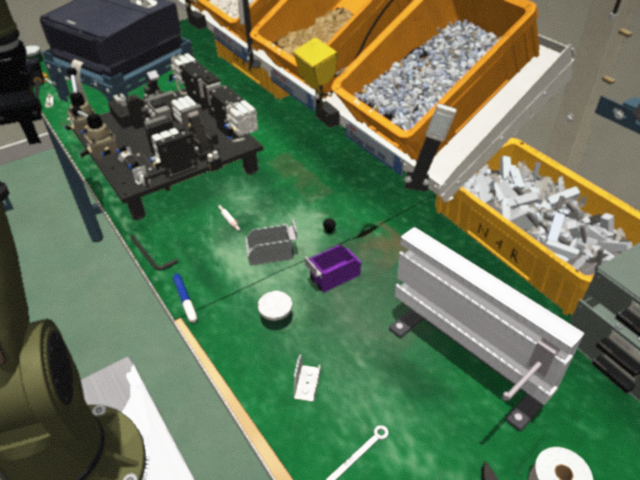

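View pics/top0.png

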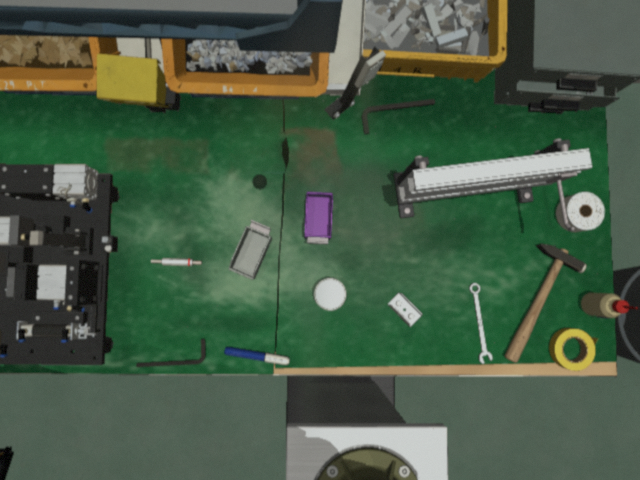

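The grey bin is at scene (271,243) / top (250,250). The purple bin at scene (335,268) / top (318,217) is the look-alike. I'll enlarge both bins and the stand to confirm and measure.

```bash
python3 - <<'E'
import cv2,numpy as np
a=cv2.imread('pics/scene0.png');b=cv2.imread('pics/top0.png')
f=lambda m,x,y,w,h,k:cv2.resize(m[y:y+h,x:x+w],None,fx=k,fy=k,interpolation=cv2.INTER_CUBIC)
o=np.hstack([f(a,235,205,80,72,5),f(b,220,210,80,72,5)])
p=np.hstack([f(a,380,220,210,215,400/210),f(b,380,125,230,235,400/230)])
h=min(p.shape[0],600-o.shape[0]); 
cv2.imwrite('pics/c1.png',o);cv2.imwrite('pics/c2.png',np.hstack([f(a,385,220,200,180,2.6)[:468],cv2.resize(f(b,390,135,210,90,2.6)[:468],None,fx=.5,fy=.5)[:1]*0])[:, :520] if 0 else f(a,385,220,200,150,4))
E
```

```text
Traceback (most recent call last):
ValueError: all the input array dimensions except for the concatenation axis must match exactly, but along dimension 0, the array at index 0 has size 410 and the array at index 1 has size 409
```

```bash
python3 - <<'E'
import cv2,numpy as np
a=cv2.imread('pics/scene0.png');b=cv2.imread('pics/top0.png')
f=lambda m,x,y,w,h,k:cv2.resize(m[y:y+h,x:x+w],None,fx=k,fy=k,interpolation=cv2.INTER_CUBIC)
cv2.imwrite('pics/c1.png',np.hstack([f(a,235,205,80,72,5),f(b,220,210,80,72,5)]))
cv2.imwrite('pics/c2.png',np.vstack([f(a,385,220,200,130,4)[:], ]))
E
```

```text
(no output)
```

View pics/c1.png

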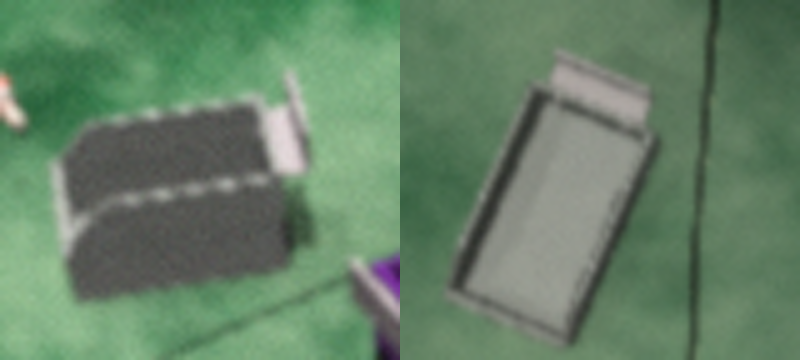

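View pics/c2.png

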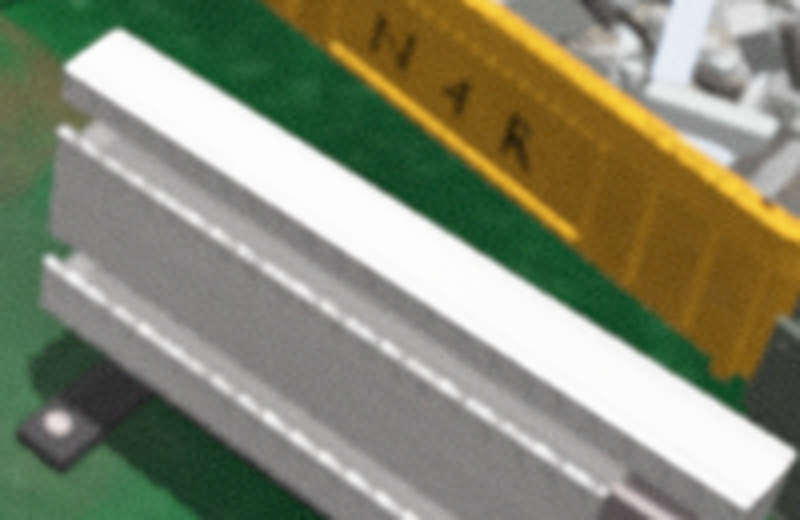

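```bash
python3 - <<'E'
import cv2,numpy as np
a=cv2.imread('pics/scene0.png');b=cv2.imread('pics/top0.png')
f=lambda m,x,y,w,h,k:cv2.resize(m[y:y+h,x:x+w],None,fx=k,fy=k,interpolation=cv2.INTER_CUBIC)
o=np.zeros((600,800,3),np.uint8)
o[:280,:]=f(b,395,140,200,70,4)
o[280:600,:400]=f(a,390,230,80,64,5); o[280:600,400:]=f(a,515,330,80,64,5)
cv2.imwrite('pics/c3.png',o)
E
```

```text
(no output)
```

View pics/c3.png

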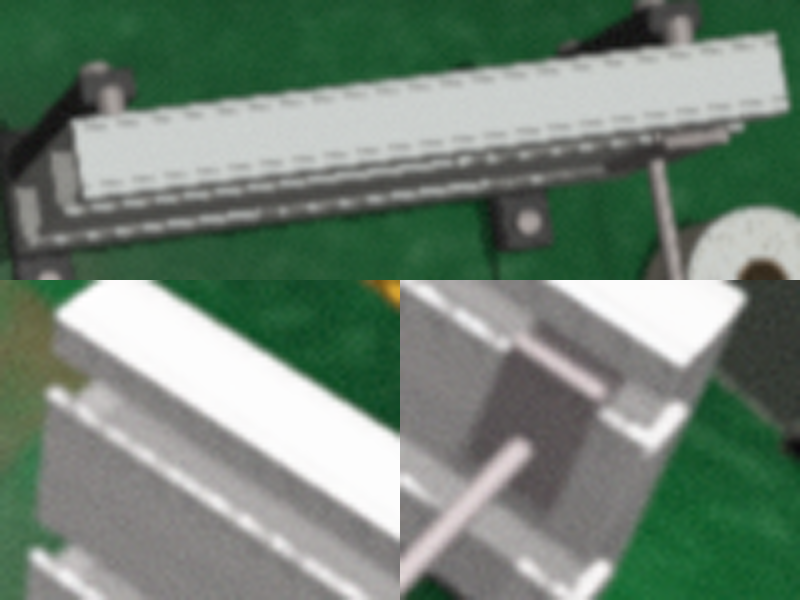

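Crop 1 confirms the grey, open-topped bin with its steel hanger toward +x. The stand's corners and groove edges are sharp enough to fit, so I'll fit both poses from these pixels.

```bash
cat > h.py <<'E'
from bench import ctrl, vision
import cv2,numpy as np
from scipy.optimize import least_squares
from scipy.spatial.transform import Rotation as R
np.set_printoptions(precision=4,suppress=True)
def proj(n,P):
    i=vision.camera_info(n);T=np.linalg.inv(i['pose']);q=np.atleast_2d(P)@T[:3,:3].T+T[:3,3]
    f=240/np.tan(np.radians(i['fov_y']/2));return np.c_[f*q[:,0]/q[:,2]+i['cx'],f*q[:,1]/q[:,2]+i['cy']]
def fit(obs,x0,zfree,x_scale=1.):
    def pose(p,L):
        c,s=np.cos(p[2]),np.sin(p[2]);L=np.array(L)
        return np.c_[p[0]+c*L[:,0]-s*L[:,1],p[1]+s*L[:,0]+c*L[:,1],L[:,2]+(p[3] if zfree else 0)]
    def res(p):
        return np.concatenate([(proj(n,pose(p,[o[0] for o in O]))-np.array([o[1] for o in O])+.4).ravel() for n,O in obs.items()])
    r=least_squares(res,x0,loss='soft_l1');return r.x,res(r.x).reshape(-1,2)
E
python3 - <<'E'
from h import *
m=1e-3
B={'top':[((.058,.02,.071),(251.4,220)),((.058,-.02,.071),(270,228)),((.045,.026,.057),(246.6,227)),((.045,-.026,.057),(272,237.4))],
'scene':[((-.045,-.026,0),(250,265)),((.045,-.026,0),(293,259)),((.045,.026,.057),(287.4,224.4)),((.045,-.026,.057),(292,240.6)),((.0565,.02,.071),(292.8,219.4))]}
x,r=fit(B,[.5,.2,-.4],0);print('bin',x,np.degrees(x[2]));print(r)
S={'top':[((0,.15,.206),(416.75,189.5)),((0,-.15,.206),(592,167)),((0,.15,.17),(412,193)),((0,.15,.09),(403,201.2))],
'scene':[((0,.15,.206),(401.4,237.6)),((0,.15,.17),(399.4,252.4)),((0,.15,.188),(401.4,244)),((0,.15,.09),(396.4,284)),((0,-.15,.206),(572,347)),((0,-.15,.17),(565,364)),((0,-.15,.09),(550.4,393.6))]}
x,r=fit(S,[.6,-.1,0,0],1);print('stand',x,np.degrees(x[2]));print(r)
R0=R.from_rotvec(ctrl.get_state()['tool_rot']).as_matrix();print(R0)
E
```

```text
bin [ 0.4884  0.2346 -0.4028] -23.077708244668795
[[ 0.1331  0.1396]
 [ 0.8234  0.5979]
 [-0.0103 -1.045 ]
 [-0.6534 -0.5863]
 [ 0.135   1.3112]
 [-0.2521  0.7152]
 [-0.0586 -0.957 ]
 [-0.6362 -0.7254]
 [ 0.0756  0.0421]]
stand [ 0.6067 -0.2012  0.1406  0.0081] 8.056404565950139
[[-0.5987  0.0149]
 [ 0.7088  0.3196]
 [-0.4608  0.4227]
 [-0.4879 -0.1284]
 [ 0.4169 -1.0004]
 [ 0.6594  0.0805]
 [-0.4734  0.6442]
 [ 0.0619  0.9877]
 [ 0.5967 -0.1783]
 [ 0.0928 -1.3567]
 [-0.4036  0.8731]]
[[-0.0004 -0.9603  0.279 ]
 [-0.0017  0.279   0.9603]
 [-1.     -0.0001 -0.0017]]
```

```bash
cat >> h.py <<'E'
BIN=np.array([.4884,.2346,0]);BY=np.radians(-23.1)
STD=np.array([.6067,-.2012,0]);SY=np.radians(8.06);DZ=.0081   # camera estimate of front plane; groove edge z=.17+DZ
T=np.radians(35)
GB=np.array([-.005,0,.038])
def binR(yaw,tip): # tip>0: front up
    return R.from_euler('z',yaw)*R.from_euler('y',tip)
TB=R.from_matrix(np.array([[np.sin(T),0,-np.cos(T)],[-np.cos(T),0,-np.sin(T)],[0,1,0]]).T) # tool in bin
def tcp(binpos,Rb,back=0.):
    Rt=Rb*TB; return binpos+Rb.apply(GB)+Rt.apply([.019-back,0,0]),Rt
def row(p,Rt):
    s=ctrl.get_state();R0=R.from_rotvec(s['tool_rot'])
    w=np.degrees((R0.inv()*Rt).as_rotvec());d=1e3*R0.inv().apply(p-s['position'])
    print('row',np.round(np.r_[w,d],1).tolist(),'dist',np.linalg.norm(d),'F',s['ft_force'],'t',s['time'],'grip',s['grip_width']*87)
def root(rx,rz,tipdeg,ys=.04,h=0.): # root of tongue in stand frame mm rel. to groove edge -> bin pose
    Rb=binR(SY,np.radians(tipdeg)); S=R.from_euler('z',SY)
    P=STD+S.apply([rx/1e3,ys,.17+DZ+rz/1e3]); return P-Rb.apply([.045,0,.048]),Rb
E
cat > plan.py <<'E'
import numpy as np
from scipy.sparse import coo_matrix
from scipy.sparse.csgraph import dijkstra
s=.5
def seg(a,b):
    n=int(np.hypot(*np.subtract(b,a))/s)+2;return np.linspace(a,b,n)
poly=[(3.5,-45),(3.5,-33),(0,-33),(0,0),(13,0),(13,23),(10,23),(10,3),(0,3),(0,9)]
pts=np.vstack([seg(poly[i],poly[i+1]) for i in range(len(poly)-1)]+[seg((0,-48),(0,-45))])
obs=[(0,5,18,36),(0,5,-68,0),(5,40,28,36),(5,40,-68,-12),(29,40,-20,40)]
X=np.arange(-32,2.1,1);Z=np.arange(-34,16.1,1);TH=np.arange(-2,52.1,2.)
C=np.empty((len(TH),len(X),len(Z)))
for k,t in enumerate(np.radians(TH)):
    q=np.c_[pts[:,0]*np.cos(t)+pts[:,1]*np.sin(t),-pts[:,0]*np.sin(t)+pts[:,1]*np.cos(t)]
    x=X[:,None,None]+q[:,0];z=Z[None,:,None]+q[:,1];c=1e3
    for a,b,l,h in obs:
        dx=np.maximum(a-x,x-b);dz=np.maximum(l-z,z-h)
        d=np.where((dx<0)&(dz<0),np.maximum(dx,dz),np.hypot(np.maximum(dx,0),np.maximum(dz,0)));c=np.minimum(c,d.min(-1))
    C[k]=c
ix=np.arange(C.size).reshape(C.shape);ok=C>.25;I=[];J=[];W=[]
for d in np.ndindex(3,3,3):
    d=np.array(d)-1
    if not d.any():continue
    a=tuple(slice(max(0,-e),n-max(0,e)) for e,n in zip(d,C.shape));b=tuple(slice(max(0,e),n-max(0,-e)) for e,n in zip(d,C.shape))
    m=ok[a]&ok[b];I.append(ix[a][m]);J.append(ix[b][m]);W.append(np.linalg.norm(d)*(1/np.minimum(np.minimum(C[a],C[b])[m],4)**3+.02))
G=coo_matrix((np.hstack(W),(np.hstack(I),np.hstack(J))),shape=(C.size,)*2).tocsr()
g=ix[1,list(X).index(-4),list(Z).index(1)];k0=ix[list(TH).index(40),0,list(Z).index(-12)]
print('goal clr',C.ravel()[g],'start',C.ravel()[k0])
D,P=dijkstra(G,indices=k0,return_predecessors=True);print(D[g]);n=g;path=[]
while n>=0: path.append(n);n=P[n]
for n in path[::-1]:
    k,i,j=np.unravel_index(n,C.shape);print(TH[k],X[i],Z[j],round(C[k,i,j],2),end=' | ')
E
python3 plan.py; python3 - <<'E'
from h import *
print(tcp(BIN,binR(BY,0),.1)[0]);row(*tcp(BIN,binR(BY,0),.1))
E
```

```text
goal clr 0.5 start 7.257307216662884
14.795036039655372
40.0 -32.0 -12.0 7.26 | 40.0 -32.0 -11.0 7.26 | 40.0 -32.0 -10.0 7.26 | 40.0 -32.0 -9.0 7.26 | 40.0 -32.0 -8.0 7.37 | 40.0 -32.0 -7.0 7.6 | 40.0 -31.0 -6.0 7.06 | 40.0 -30.0 -5.0 6.77 | 40.0 -29.0 -4.0 6.65 | 40.0 -28.0 -3.0 6.53 | 42.0 -27.0 -2.0 5.73 | 44.0 -26.0 -1.0 5.01 | 44.0 -25.0 0.0 4.99 | 44.0 -24.0 1.0 4.96 | 44.0 -23.0 2.0 4.94 | 44.0 -22.0 3.0 4.91 | 44.0 -21.0 4.0 4.4 | 46.0 -20.0 5.0 4.22 | 48.0 -19.0 6.0 4.04 | 50.0 -18.0 7.0 3.93 | 52.0 -17.0 8.0 3.77 | 52.0 -16.0 9.0 3.95 | 52.0 -15.0 10.0 3.99 | 52.0 -14.0 11.0 3.82 | 50.0 -13.0 11.0 3.78 | 48.0 -12.0 11.0 3.21 | 46.0 -11.0 12.0 3.2 | 44.0 -10.0 12.0 3.04 | 42.0 -9.0 12.0 2.98 | 40.0 -9.0 12.0 3.14 | 38.0 -9.0 11.0 3.0 | 36.0 -9.0 11.0 2.79 | 34.0 -8.0 11.0 2.97 | 32.0 -8.0 10.0 3.11 | 30.0 -8.0 10.0 2.75 | 28.0 -7.0 9.0 2.9 | 26.0 -7.0 9.0 2.71 | 24.0 -6.0 8.0 2.85 | 22.0 -5.0 7.0 2.75 | 20.0 -5.0 7.0 2.81 | 18.0 -4.0 6.0 2.93 | 16.0 -4.0 6.0 2.65 | 14.0 -4.0 5.0 2.68 | 12.0 -4.0 5.0 2.58 | 10.0 -4.0 4.0 2.38 | 8.0 -4.0 4.0 2.62 | 6.0 -4.0 4.0 2.17 | 4.0 -4.0 3.0 2.07 | 2.0 -4.0 2.0 1.57 | 2.0 -4.0 1.0 0.7 | 0.0 -4.0 1.0 0.5 | [0.4411 0.2548 0.1044]
row [6.7, 2.0, -34.9, 117.7, -352.4, -281.6] dist 466.16033705998404 F [ 0.1654 -0.4226 -0.3883] t 0.1 grip 87.01006824848925
```

Call:
{"method": "servo_tool", "body": {
  "commands": [
    [[2,1,-9,8,-46,-36,87],[4,1,-18,16,-92,-72,87],[5,1.5,-26,24,-140,-110,87],[6.7,2,-34.9,32,-185,-145,87],[6.7,2,-34.9,40,-230,-180,87]]
  ],
  "newtons": 30
}}

```text
time: 0.72
position: [0.35, 0.387, 0.1802]
tool_rot: [-1.238, 0.998, 0.441]
ft_force: [0.7, 0.8, -0.2]
grip_width: 1.002
```

```bash
python3 - <<'E'
from h import *
row(*tcp(BIN,binR(BY,0),.1));row(*tcp(BIN,binR(BY,0)))
E
```

```text
row [0.4, 0.1, -0.0, 139.7, -67.0, -86.7] dist 177.57393905391777 F [ 0.6599  0.7943 -0.2024] t 0.725 grip 87.14427478841024
row [0.4, 0.1, -0.0, 239.7, -67.1, -86.9] dist 263.66937480900066 F [ 0.6599  0.7943 -0.2024] t 0.725 grip 87.14427478841024
```

Call:
{"method": "servo_tool", "body": {
  "commands": [
    [[0.4,0,0,45,-22,-29,87],[0.4,0,0,90,-44,-58,87],[0.4,0,0,139.7,-67,-86.7,87],[0.4,0,0,139.7,-67,-86.7,87]]
  ]
}}

```text
time: 1.23
position: [0.4425, 0.2478, 0.1037]
tool_rot: [-1.225, 1.009, 0.427]
ft_force: [-0.4, 0.6, -0.1]
grip_width: 1.001
```

```bash
python3 - <<'E'
from h import *
row(*tcp(BIN,binR(BY,0)))
cv2.imwrite('pics/g1.png',np.hstack([cv2.resize(vision.get_image(n)[:,:,::-1][y:y+150,x:x+200],None,fx=2,fy=2) for n,x,y in(('scene',180,130),('top',180,180))]))
E
```

```text
row [-0.6, -0.5, -0.1, 97.0, 2.9, 6.7] dist 97.31762024479498 F [-0.431   0.567  -0.0652] t 1.225 grip 87.07080911326597
```

View pics/g1.png

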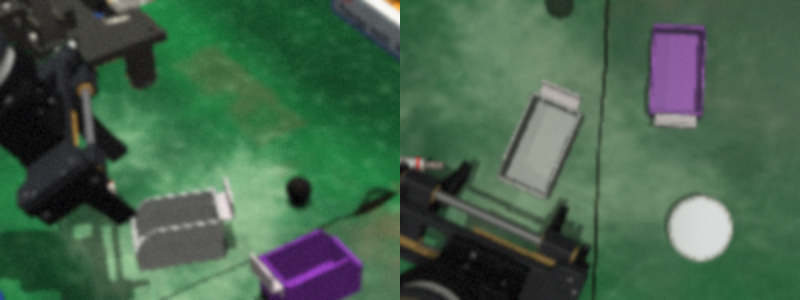

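The jaws straddle the bin axis, with fingertips at crop (470,165) and (590,240) and the bin's front at (525,185). I'll advance and close.

Call:
{"method": "servo_tool", "body": {
  "commands": [
    [[-0.6,-0.5,0,25,3,6.7,87],[-0.6,-0.5,0,50,3,6.7,87],[-0.6,-0.5,0,75,3,6.7,87],[-0.6,-0.5,0,97,3,6.7,87],[-0.6,-0.5,0,97,3,6.7,87]]
  ]
}}

```text
time: 1.95
position: [0.4935, 0.2406, 0.0244]
tool_rot: [-1.233, 0.992, 0.445]
ft_force: [0.3, 0.3, 0.3]
grip_width: 0.999
```

```bash
python3 - <<'E'
from h import *
row(*tcp(BIN,binR(BY,0)))
E
```

```text
row [0.2, 0.5, -0.1, 3.6, -1.8, -7.6] dist 8.584289324155344 F [0.2896 0.2841 0.3134] t 1.95 grip 86.87814195565271
```

Call:
{"method": "servo_tool", "body": {
  "commands": [
    [[0,0,0,0,0,0,60],[0,0,0,0,0,0,45],[0,0,0,0,0,0,45],[0,0,0,0,0,0,45]]
  ],
  "newtons": 30
}}

```text
time: 2.45
position: [0.4936, 0.239, 0.0253]
tool_rot: [-1.232, 0.993, 0.443]
ft_force: [-1.5, -2.3, 2.4]
grip_width: 0.629
```

Call:
{"method": "servo_tool", "body": {
  "commands": [
    [[0,0,0,0,0,0,45],[0,0,0,0,0,0,45],[0,0,0,0,0,0,45],[0,0,0,0,0,0,45]]
  ]
}}

```text
time: 2.95
position: [0.4937, 0.239, 0.0252]
tool_rot: [-1.232, 0.993, 0.443]
ft_force: [-3.4, -3.6, 6.9]
grip_width: 0.596
```

```bash
python3 - <<'E'
from h import *
row(*tcp(BIN,binR(BY,0)))
E
```

```text
row [0.1, 0.5, -0.0, 3.8, -0.7, -6.1] dist 7.257422740541451 F [-3.3784 -3.6108  6.9233] t 2.95 grip 51.85326194859654
```

Call:
{"method": "servo_tool", "body": {
  "commands": [
    [[0,0,0,-8,-6,0,45],[0,0,0,-41,-29,0,45],[0,0,0,-82,-57,0,45],[0,0,0,-131,-92,0,45],[0,0,0,-131,-92,0,45]]
  ]
}}

```text
time: 3.58
position: [0.496, 0.2423, 0.191]
tool_rot: [-1.224, 0.982, 0.446]
ft_force: [0.6, 0.3, -3.5]
grip_width: 0.596
```

```bash
sed -i 's/^GB=.*/GB=np.array([-.0072,0,.0408])/' h.py; python3 - <<'E'
from h import *
p,Rt=tcp(*root(-70,0,0));print(p,Rt.as_rotvec());row(p,Rt)
p,Rt=tcp(*root(-60,-10,40));print(p,Rt.as_rotvec());row(p,Rt)
E
```

```text
[ 0.4909 -0.1772  0.1553] [-1.502   0.6521  0.8563]
row [-25.7, -16.7, 0.4, 112.8, -111.6, -390.0] dist 421.01151609103124 F [ 0.6482  0.3192 -3.459 ] t 3.575 grip 51.848039603188745
[ 0.4959 -0.1765  0.1772] [-1.2746  1.2083  1.3751]
row [-30.5, -7.0, 39.4, 97.4, -127.7, -387.0] dist 418.9888439564695 F [ 0.6482  0.3192 -3.459 ] t 3.575 grip 51.848039603188745
```

Call:
{"method": "servo_tool", "body": {
  "commands": [
    [[-3,-2,0,6,-6,-20,45],[-6,-4,0,17,-17,-60,45],[-9,-6,0,32,-31,-110,45],[-12,-8,0,46,-46,-160,45],[-15,-10,0,60,-59,-208,45]]
  ]
}}

```text
time: 4.2
position: [0.4967, 0.1051, 0.1618]
tool_rot: [-1.352, 0.869, 0.662]
ft_force: [-1.0, -0.5, -3.5]
grip_width: 0.595
```

Call:
{"method": "servo_tool", "body": {
  "commands": [
    [[0,0,0,0,0,0,45],[0,0,0,0,0,0,45],[0,0,0,0,0,0,45]]
  ]
}}

```text
time: 4.58
position: [0.4973, 0.1079, 0.1632]
tool_rot: [-1.352, 0.867, 0.663]
ft_force: [-0.6, 0.1, -2.5]
grip_width: 0.593
```

```bash
python3 - <<'E'
from h import *
row(*tcp(*root(-70,0,0)))
row(*tcp(*root(-60,-10,40)))
E
```

```text
row [-13.7, -9.0, -1.9, 24.9, -25.7, -283.0] dist 285.28737011069035 F [-0.6439  0.1474 -2.5074] t 4.575 grip 51.59977535345892
row [-16.3, -3.9, 37.8, 9.2, -41.7, -281.5] dist 284.75193441092614 F [-0.6439  0.1474 -2.5074] t 4.575 grip 51.59977535345892
```

Call:
{"method": "servo_tool", "body": {
  "commands": [
    [[-3,-1,7,2,-7,-50,45],[-6,-2,14,4,-16,-105,45],[-9,-2.5,21,5,-25,-160,45],[-12,-3,28,7,-33,-220,45],[-16,-4,37,9,-41,-275,45]]
  ]
}}

```text
time: 5.2
position: [0.4976, -0.1429, 0.1775]
tool_rot: [-1.281, 1.196, 1.366]
ft_force: [2.1, -0.2, -3.1]
grip_width: 0.592
```

Call:
{"method": "servo_tool", "body": {
  "commands": [
    [[0,0,0,0,0,0,45],[0,0,0,0,0,0,45],[0,0,0,0,0,0,45]]
  ]
}}

```text
time: 5.58
position: [0.4963, -0.141, 0.1762]
tool_rot: [-1.278, 1.195, 1.361]
ft_force: [-0.1, 0.1, -3.3]
grip_width: 0.591
```

```bash
python3 - <<'E'
from h import *
row(*tcp(*root(-60,-10,40)))
E
```

```text
row [-0.2, 0.1, 1.0, -0.7, 5.3, -35.1] dist 35.47968982792193 F [-0.1278  0.0627 -3.3273] t 5.575 grip 51.4538963593146
```

Call:
{"method": "servo_tool", "body": {
  "commands": [
    [[0,0,0.5,0,3,-18,45],[0,0,1,0,5,-35,45],[0,0,1,0,5,-35,45],[0,0,1,0,5,-35,45]]
  ]
}}

```text
time: 6.08
position: [0.4957, -0.1782, 0.1763]
tool_rot: [-1.267, 1.212, 1.372]
ft_force: [0.4, 0.2, -3.3]
grip_width: 0.592
```

```bash
python3 - <<'E'
from h import *
row(*tcp(*root(-60,-10,40)))
row(*tcp(*root(-40,-30,40)))
row(*tcp(*root(-30,-30,40)))
cv2.imwrite('pics/g2.png',np.hstack([cv2.resize(vision.get_image(n)[:,:,::-1][y:y+150,x:x+133],None,fx=3,fy=3) for n,x,y in(('scene',370,200),('top',390,110))]))
E
```

```text
row [-0.4, 0.2, -0.1, -1.0, -0.3, 1.6] dist 1.9314673820301886 F [ 0.3889  0.2255 -3.2739] t 6.075 grip 51.462999756266626
row [-0.4, 0.2, -0.1, 17.2, -22.0, 1.7] dist 27.96287184473854 F [ 0.3889  0.2255 -3.2739] t 6.075 grip 51.462999756266626
row [-0.4, 0.2, -0.1, 16.3, -32.0, 1.8] dist 35.915567768435146 F [ 0.3889  0.2255 -3.2739] t 6.075 grip 51.462999756266626
```

View pics/g2.png

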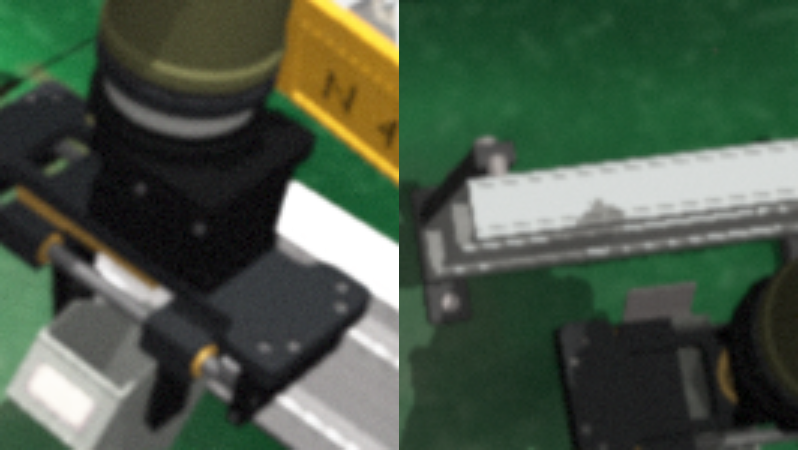

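Call:
{"method": "servo_tool", "body": {
  "commands": [
    [[-0.4,0,0,17,-10,1.7,45],[-0.4,0,0,17,-22,1.7,45],[-0.4,0,0,16.5,-30,1.7,45],[-0.4,0,0,16.5,-30,1.7,45]]
  ]
}}

```text
time: 6.68
position: [0.5245, -0.1734, 0.1569]
tool_rot: [-1.273, 1.21, 1.377]
ft_force: [0.0, -0.6, -2.4]
grip_width: 0.598
```

Call:
{"method": "servo_tool", "body": {
  "commands": [
    [[0,0,0,-0.2,-2,0,45],[0,0,0,-0.2,-2,0,45]]
  ]
}}

```text
time: 6.92
position: [0.5256, -0.1734, 0.1572]
tool_rot: [-1.272, 1.209, 1.377]
ft_force: [-1.0, -0.3, -2.1]
grip_width: 0.594
```

Call:
{"method": "servo_tool", "body": {
  "commands": [
    [[0,0,0,-0.1,-1.5,0,45],[0,0,0,-0.1,-1.5,0,45]]
  ]
}}

```text
time: 7.18
position: [0.5271, -0.173, 0.1571]
tool_rot: [-1.272, 1.209, 1.377]
ft_force: [-0.7, 0.0, -3.4]
grip_width: 0.594
```

```bash
python3 - <<'E'
from h import *
row(*tcp(*root(-30,-30,40)))
E
```

```text
row [-0.0, 0.1, -0.1, -0.0, 1.4, 0.9] dist 1.7249529752175339 F [-0.6578  0.0039 -3.3567] t 7.175 grip 51.702821743023456
```

Call:
{"method": "servo_tool", "body": {
  "commands": [
    [[0,0,0,-0.1,-1.5,0,45],[0,0,0,-0.1,-1.5,0,45]]
  ]
}}

```text
time: 7.42
position: [0.5287, -0.1728, 0.157]
tool_rot: [-1.272, 1.209, 1.377]
ft_force: [0.8, -0.0, -3.5]
grip_width: 0.594
```

Call:
{"method": "servo_tool", "body": {
  "commands": [
    [[0,0,0,-0.1,-1,0,45],[0,0,0,-0.1,-1,0,45]]
  ]
}}

```text
time: 7.68
position: [0.5291, -0.1728, 0.1569]
tool_rot: [-1.271, 1.21, 1.378]
ft_force: [-1.3, 0.3, -0.7]
grip_width: 0.598
```

Call:
{"method": "servo_tool", "body": {
  "commands": [
    [[0,0,0,-0.1,-1,0,45],[0,0,0,-0.1,-1,0,45]]
  ]
}}

```text
time: 7.92
position: [0.5292, -0.1728, 0.1568]
tool_rot: [-1.269, 1.211, 1.379]
ft_force: [-5.9, -0.2, -0.1]
grip_width: 0.596
```

```bash
sed -i 's/STD=np.array(\[.6067/STD=np.array([.6048/' h.py; python3 - <<'E'
from h import *
for a in((-33,-30,40),(-33,1,40),(-21,1,40)): row(*tcp(*root(*a)))
E
```

```text
row [-0.1, 0.1, -0.3, 0.4, 8.4, 1.3] dist 8.47477690541008 F [-5.8579 -0.1655 -0.1437] t 7.925 grip 51.8502064362687
row [-0.1, 0.1, -0.3, -30.5, 11.2, 1.3] dist 32.525630646064705 F [-5.8579 -0.1655 -0.1437] t 7.925 grip 51.8502064362687
row [-0.1, 0.1, -0.3, -31.6, -0.7, 1.3] dist 31.6389579946879 F [-5.8579 -0.1655 -0.1437] t 7.925 grip 51.8502064362687
```

Call:
{"method": "servo_tool", "body": {
  "commands": [
    [[0,0,0,0.5,9,1,45],[0,0,0,-15,11,1,45],[0,0,0,-30.5,12,1,45],[0,0,0,-30.5,12,1,45],[0,0,0,-30.5,12,1,45]]
  ]
}}

```text
time: 8.55
position: [0.5215, -0.1728, 0.1886]
tool_rot: [-1.272, 1.209, 1.377]
ft_force: [-0.2, 0.7, -3.3]
grip_width: 0.596
```

```bash
python3 - <<'E'
from h import *
for a in((-33,1,40),(-21,1,40)): row(*tcp(*root(*a)))
E
```

```text
row [-0.0, 0.1, -0.1, 0.4, 0.8, 0.2] dist 0.8953957420769235 F [-0.2145  0.7378 -3.338 ] t 8.55 grip 51.81686889803868
row [-0.0, 0.1, -0.1, -0.7, -11.2, 0.2] dist 11.199967108907103 F [-0.2145  0.7378 -3.338 ] t 8.55 grip 51.81686889803868
```

Insert slowly, then feel upward.

Call:
{"method": "servo_tool", "body": {
  "commands": [
    [[0,0,0,0,-3,0,45],[0,0,0,-0.3,-6,0,45],[0,0,0,-0.3,-6,0,45]]
  ]
}}

```text
time: 8.93
position: [0.5274, -0.1719, 0.1878]
tool_rot: [-1.272, 1.21, 1.378]
ft_force: [-0.5, -0.5, -2.5]
grip_width: 0.596
```

Call:
{"method": "servo_tool", "body": {
  "commands": [
    [[0,0,0,-0.2,-2,0,45],[0,0,0,-0.2,-4,0,45],[0,0,0,-0.2,-4,0,45]]
  ]
}}

```text
time: 9.3
position: [0.5313, -0.1715, 0.188]
tool_rot: [-1.272, 1.209, 1.377]
ft_force: [-0.2, 0.4, -2.4]
grip_width: 0.596
```

Call:
{"method": "servo_tool", "body": {
  "commands": [
    [[0,0,0,0,-1.5,0,45],[0,0,0,0,-1.5,0,45]]
  ]
}}

```text
time: 9.55
position: [0.5328, -0.1713, 0.1879]
tool_rot: [-1.272, 1.209, 1.377]
ft_force: [-0.5, -0.2, -3.0]
grip_width: 0.597
```

Call:
{"method": "servo_tool", "body": {
  "commands": [
    [[0,0,0,-2,0.2,0,45],[0,0,0,-3,0.3,0,45],[0,0,0,-3,0.3,0,45]]
  ]
}}

```text
time: 9.93
position: [0.5327, -0.1714, 0.1911]
tool_rot: [-1.272, 1.209, 1.377]
ft_force: [-0.0, 0.5, -3.0]
grip_width: 0.594
```

Call:
{"method": "servo_tool", "body": {
  "commands": [
    [[0,0,0,-1,0.1,0,45],[0,0,0,-1,0.1,0,45]]
  ]
}}

```text
time: 10.18
position: [0.5327, -0.1713, 0.192]
tool_rot: [-1.272, 1.209, 1.377]
ft_force: [-0.8, -0.2, -3.2]
grip_width: 0.595
```

Call:
{"method": "servo_tool", "body": {
  "commands": [
    [[0,0,0,-1,0.1,0,45],[0,0,0,-1,0.1,0,45]]
  ]
}}

```text
time: 10.42
position: [0.5327, -0.1714, 0.193]
tool_rot: [-1.272, 1.209, 1.377]
ft_force: [0.0, 0.3, -2.1]
grip_width: 0.595
```

Call:
{"method": "servo_tool", "body": {
  "commands": [
    [[0,0,0,-1,0.1,0,45],[0,0,0,-1,0.1,0,45]]
  ]
}}

```text
time: 10.68
position: [0.5327, -0.1713, 0.194]
tool_rot: [-1.272, 1.209, 1.377]
ft_force: [-1.1, 1.0, -3.1]
grip_width: 0.597
```

Call:
{"method": "servo_tool", "body": {
  "commands": [
    [[0,0,0,-1,0.1,0,45],[0,0,0,-1,0.1,0,45]]
  ]
}}

```text
time: 10.92
position: [0.5326, -0.1714, 0.195]
tool_rot: [-1.272, 1.209, 1.377]
ft_force: [-0.5, -0.2, -3.7]
grip_width: 0.592
```

Call:
{"method": "servo_tool", "body": {
  "commands": [
    [[0,0,0,-1,0.1,0,45],[0,0,0,-1,0.1,0,45]]
  ]
}}

```text
time: 11.18
position: [0.5326, -0.1714, 0.196]
tool_rot: [-1.272, 1.209, 1.377]
ft_force: [0.3, -0.3, -2.2]
grip_width: 0.593
```

```bash
python3 - <<'E'
from h import *
for a in((-21,6.8,40),): row(*tcp(*root(*a)))
E
```

```text
row [-0.0, 0.1, -0.1, 2.0, -0.2, 0.3] dist 2.0364069018925317 F [ 0.3412 -0.2742 -2.1869] t 11.175 grip 51.618668740223036
```

Call:
{"method": "servo_tool", "body": {
  "commands": [
    [[0,0,0,-1,0.1,0,45],[0,0,0,-1,0.1,0,45]]
  ]
}}

```text
time: 11.42
position: [0.5325, -0.1713, 0.1965]
tool_rot: [-1.272, 1.21, 1.377]
ft_force: [1.1, -0.1, -5.8]
grip_width: 0.596
```

Call:
{"method": "servo_tool", "body": {
  "commands": [
    [[0,0,0,-1,0.1,0,45],[0,0,0,-1,0.1,0,45]]
  ]
}}

```text
time: 11.68
position: [0.5326, -0.1712, 0.1975]
tool_rot: [-1.272, 1.209, 1.377]
ft_force: [3.6, -1.7, -9.4]
grip_width: 0.59
```

Call:
{"method": "servo_tool", "body": {
  "commands": [
    [[0,0,0,-1,0.1,0,45],[0,0,0,-1,0.1,0,45]]
  ]
}}

```text
time: 11.92
position: [0.5328, -0.1712, 0.1989]
tool_rot: [-1.272, 1.209, 1.377]
ft_force: [3.2, -0.1, -8.8]
grip_width: 0.591
```

```bash
sed -i 's/DZ=.0081/DZ=.0103/; s/^T=.*/T=np.radians(37)/' h.py; python3 - <<'E'
from h import *
for a in((-21,3,44),(-17,8,52),): row(*tcp(*root(*a)))
E
```

```text
row [-0.0, 0.1, 1.9, 3.2, -1.5, 0.2] dist 3.586383362379939 F [ 3.2422 -0.0805 -8.8132] t 11.925 grip 51.4034301783772
row [-0.0, 0.1, 9.9, -8.4, -6.6, 0.2] dist 10.702606370474092 F [ 3.2422 -0.0805 -8.8132] t 11.925 grip 51.4034301783772
```

Call:
{"method": "servo_tool", "body": {
  "commands": [
    [[0,0,0,3,-0.5,0,45],[0,0,2,4.5,-1,0,45],[0,0,2,4.5,-1,0,45]]
  ]
}}

```text
time: 12.3
position: [0.5337, -0.1708, 0.1943]
tool_rot: [-1.256, 1.237, 1.403]
ft_force: [-0.4, -1.1, -3.1]
grip_width: 0.597
```

```bash
python3 - <<'E'
from h import *
for a in((-21,3,44),(-19,6,48),(-17,8,52),): row(*tcp(*root(*a)))
E
```

```text
row [0.0, 0.1, -0.2, -1.2, -0.1, -0.0] dist 1.2159946517133755 F [-0.3963 -1.0651 -3.1304] t 12.3 grip 51.96789679061955
row [0.0, 0.1, 3.8, -7.6, -2.3, -0.0] dist 7.964038067388185 F [-0.3963 -1.0651 -3.1304] t 12.3 grip 51.96789679061955
row [0.0, 0.1, 7.8, -13.0, -4.8, -0.0] dist 13.870721273166511 F [-0.3963 -1.0651 -3.1304] t 12.3 grip 51.96789679061955
```

Call:
{"method": "servo_tool", "body": {
  "commands": [
    [[0,0,1,-2.5,-0.6,0,45],[0,0,2.5,-5,-1.4,0,45],[0,0,3.8,-7.6,-2.3,0,45],[0,0,3.8,-7.6,-2.3,0,45]]
  ]
}}

```text
time: 12.8
position: [0.537, -0.1706, 0.2015]
tool_rot: [-1.225, 1.289, 1.45]
ft_force: [-0.5, 0.3, -1.7]
grip_width: 0.598
```

```bash
python3 - <<'E'
from h import *
for a in((-19,6,48),(-17,8,52),(-14,10.5,52)): row(*tcp(*root(*a)))
E
```

```text
row [0.0, 0.1, 0.0, -0.1, 0.1, 0.2] dist 0.22206434535162495 F [-0.461   0.2848 -1.6768] t 12.8 grip 52.00183675025596
row [0.0, 0.1, 4.0, -5.6, -2.0, 0.2] dist 6.011482359888244 F [-0.461   0.2848 -1.6768] t 12.8 grip 52.00183675025596
row [0.0, 0.1, 4.0, -8.7, -4.5, 0.2] dist 9.78172462713536 F [-0.461   0.2848 -1.6768] t 12.8 grip 52.00183675025596
```

Call:
{"method": "servo_tool", "body": {
  "commands": [
    [[0,0,2,-2.8,-1,0,45],[0,0,4,-5.6,-2,0,45],[0,0,4,-5.6,-2,0,45]]
  ]
}}

```text
time: 13.18
position: [0.5398, -0.1701, 0.2063]
tool_rot: [-1.191, 1.343, 1.499]
ft_force: [-0.2, 0.3, -3.1]
grip_width: 0.596
```

Call:
{"method": "servo_tool", "body": {
  "commands": [
    [[0,0,0,-1.5,-1.2,0,45],[0,0,0,-3,-2.5,0,45],[0,0,0,-3,-2.5,0,45]]
  ]
}}

```text
time: 13.55
position: [0.5425, -0.17, 0.2092]
tool_rot: [-1.19, 1.343, 1.498]
ft_force: [1.3, -0.2, -3.4]
grip_width: 0.595
```

```bash
python3 - <<'E'
from h import *
for a in((-14,10.5,52),(-12,11,48),(-9,12,42),(-9,11,36)): row(*tcp(*root(*a)))
E
```

```text
row [-0.0, 0.1, 0.1, -0.1, -0.5, 0.4] dist 0.6819139758747854 F [ 1.2721 -0.1887 -3.3507] t 13.55 grip 51.756971450030704
row [-0.0, 0.1, -3.9, 2.2, -2.0, 0.4] dist 2.97209452051487 F [ 1.2721 -0.1887 -3.3507] t 13.55 grip 51.756971450030704
row [-0.0, 0.1, -9.9, 5.3, -4.5, 0.4] dist 6.975232572097468 F [ 1.2721 -0.1887 -3.3507] t 13.55 grip 51.756971450030704
row [-0.0, 0.1, -15.9, 11.1, -5.2, 0.4] dist 12.265362539083714 F [ 1.2721 -0.1887 -3.3507] t 13.55 grip 51.756971450030704
```

Call:
{"method": "servo_tool", "body": {
  "commands": [
    [[0,0,-2,1.1,-1.2,0,45],[0,0,-3.9,2.2,-2,0,45],[0,0,-3.9,2.2,-2,0,45]]
  ]
}}

```text
time: 13.92
position: [0.5431, -0.1702, 0.2068]
tool_rot: [-1.223, 1.289, 1.449]
ft_force: [-0.0, 0.8, -2.9]
grip_width: 0.594
```

Call:
{"method": "servo_tool", "body": {
  "commands": [
    [[0,0,-3,1.5,-1.3,0,45],[0,0,-6,3.1,-2.5,0,45],[0,0,-6,3.1,-2.5,0,45]]
  ]
}}

```text
time: 14.3
position: [0.5448, -0.1699, 0.2032]
tool_rot: [-1.271, 1.208, 1.375]
ft_force: [-0.3, 0.7, -2.6]
grip_width: 0.599
```

```bash
python3 - <<'E'
from h import *
for a in((-9,12,42),(-9,11,36),(-8,10,30),(-6.5,8.5,25)): row(*tcp(*root(*a)))
E
```

```text
row [-0.1, 0.1, -0.0, 0.2, -0.8, 0.6] dist 1.0138825402744358 F [-0.3334  0.6887 -2.5937] t 14.3 grip 52.125871635862936
row [-0.1, 0.1, -6.0, 6.0, -0.4, 0.6] dist 6.090253529332084 F [-0.3334  0.6887 -2.5937] t 14.3 grip 52.125871635862936
row [-0.1, 0.1, -12.0, 11.8, -1.6, 0.6] dist 11.939486815382203 F [-0.3334  0.6887 -2.5937] t 14.3 grip 52.125871635862936
row [-0.1, 0.1, -17.0, 17.2, -3.6, 0.6] dist 17.60630976699826 F [-0.3334  0.6887 -2.5937] t 14.3 grip 52.125871635862936
```

Call:
{"method": "servo_tool", "body": {
  "commands": [
    [[0,0,-3,3,-0.6,0,45],[0,0,-6,6,-0.8,0,45],[0,0,-6,6,-0.8,0,45]]
  ]
}}

```text
time: 14.68
position: [0.5451, -0.1697, 0.1968]
tool_rot: [-1.316, 1.126, 1.301]
ft_force: [-0.1, -0.6, -2.6]
grip_width: 0.597
```

Call:
{"method": "servo_tool", "body": {
  "commands": [
    [[0,0,-3,2.9,-0.3,0,45],[0,0,-6,5.8,-0.5,0,45],[0,0,-6,5.8,-0.5,0,45]]
  ]
}}

```text
time: 15.05
position: [0.5459, -0.1695, 0.1909]
tool_rot: [-1.357, 1.044, 1.225]
ft_force: [0.6, -0.5, -3.0]
grip_width: 0.593
```

```bash
python3 - <<'E'
from h import *
for a in((-8,10,30),(-6.5,8.5,25),(-5,7,20),(-4,5.5,15)): row(*tcp(*root(*a)))
E
```

```text
row [-0.1, 0.1, -0.1, -0.5, 0.6, 0.3] dist 0.8235444296328184 F [ 0.6437 -0.5353 -3.0105] t 15.05 grip 51.58226135738003
row [-0.1, 0.1, -5.1, 5.3, -0.3, 0.3] dist 5.2706481980343565 F [ 0.6437 -0.5353 -3.0105] t 15.05 grip 51.58226135738003
row [-0.1, 0.1, -10.1, 11.0, -1.6, 0.3] dist 11.094067861365312 F [ 0.6437 -0.5353 -3.0105] t 15.05 grip 51.58226135738003
row [-0.1, 0.1, -15.1, 16.6, -2.7, 0.3] dist 16.851319321329242 F [ 0.6437 -0.5353 -3.0105] t 15.05 grip 51.58226135738003
```

Call:
{"method": "servo_tool", "body": {
  "commands": [
    [[0,0,-2.5,2.7,0,0,45],[0,0,-5,5.3,-0.3,0,45],[0,0,-5,5.3,-0.3,0,45]]
  ]
}}

```text
time: 15.42
position: [0.5471, -0.1693, 0.1857]
tool_rot: [-1.388, 0.974, 1.161]
ft_force: [-0.7, 0.7, -2.7]
grip_width: 0.594
```

Call:
{"method": "servo_tool", "body": {
  "commands": [
    [[0,0,-2.5,2.8,-0.4,0,45],[0,0,-5,5.6,-0.8,0,45],[0,0,-5,5.6,-0.8,0,45]]
  ]
}}

```text
time: 15.8
position: [0.5491, -0.1689, 0.1803]
tool_rot: [-1.417, 0.905, 1.096]
ft_force: [0.3, -0.1, -2.8]
grip_width: 0.597
```

```bash
python3 - <<'E'
from h import *
for a in((-5,7,20),(-4,5.5,15),(-4,4.5,10),(-4,3.5,5)): row(*tcp(*root(*a)))
E
```

```text
row [-0.1, 0.1, -0.2, -0.0, 0.3, 0.2] dist 0.3972684857355533 F [ 0.3342 -0.0648 -2.8404] t 15.8 grip 51.94785643850894
row [-0.1, 0.1, -5.2, 5.7, 0.2, 0.2] dist 5.7511215994580445 F [ 0.3342 -0.0648 -2.8404] t 15.8 grip 51.94785643850894
row [-0.1, 0.1, -10.2, 10.8, 0.5, 0.2] dist 10.77226326790502 F [ 0.3342 -0.0648 -2.8404] t 15.8 grip 51.94785643850894
row [-0.1, 0.1, -15.2, 15.8, 0.5, 0.2] dist 15.768466973243788 F [ 0.3342 -0.0648 -2.8404] t 15.8 grip 51.94785643850894
```

Call:
{"method": "servo_tool", "body": {
  "commands": [
    [[0,0,-2.5,2.8,0,0,45],[0,0,-5.2,5.7,0.2,0,45],[0,0,-5.2,5.7,0.2,0,45]]
  ]
}}

```text
time: 16.18
position: [0.5504, -0.1686, 0.1747]
tool_rot: [-1.443, 0.832, 1.028]
ft_force: [0.3, 0.5, -2.9]
grip_width: 0.594
```

Call:
{"method": "servo_tool", "body": {
  "commands": [
    [[0,0,-2.5,2.5,0,0,45],[0,0,-5,5,0,0,45],[0,0,-5,5,0,0,45]]
  ]
}}

```text
time: 16.55
position: [0.5525, -0.1683, 0.1701]
tool_rot: [-1.467, 0.763, 0.962]
ft_force: [0.3, -0.1, -3.2]
grip_width: 0.599
```

```bash
python3 - <<'E'
from h import *
for a in((-4,4.5,10),(-4,3.5,5),(-4,2,2),(-4,0,0)): row(*tcp(*root(*a)))
E
```

```text
row [-0.1, 0.1, 0.0, -0.2, 0.8, 0.1] dist 0.8685554146440971 F [ 0.3447 -0.082  -3.2433] t 16.55 grip 52.13961168997246
row [-0.1, 0.1, -5.0, 4.8, 1.7, 0.1] dist 5.051142367888873 F [ 0.3447 -0.082  -3.2433] t 16.55 grip 52.13961168997246
row [-0.1, 0.1, -8.0, 8.5, 2.5, 0.1] dist 8.872021586214373 F [ 0.3447 -0.082  -3.2433] t 16.55 grip 52.13961168997246
row [-0.1, 0.1, -10.0, 11.9, 3.4, 0.1] dist 12.389509989270003 F [ 0.3447 -0.082  -3.2433] t 16.55 grip 52.13961168997246
```

Call:
{"method": "servo_tool", "body": {
  "commands": [
    [[0,0,-2.5,2.4,0.9,0,45],[0,0,-5,4.8,1.7,0,45],[0,0,-5,4.8,1.7,0,45]]
  ]
}}

```text
time: 16.92
position: [0.5532, -0.1682, 0.1651]
tool_rot: [-1.488, 0.693, 0.896]
ft_force: [0.6, -0.3, -3.0]
grip_width: 0.598
```

Call:
{"method": "servo_tool", "body": {
  "commands": [
    [[0,0,-1.5,1.5,0.3,0,45],[0,0,-3,3,0.6,0,45],[0,0,-3,3,0.6,0,45]]
  ]
}}

```text
time: 17.3
position: [0.5546, -0.1682, 0.1625]
tool_rot: [-1.5, 0.65, 0.854]
ft_force: [0.5, 0.0, -4.0]
grip_width: 0.601
```

```bash
python3 - <<'E'
from h import *
for a in((-4,2,2),(-4,0,0)): row(*tcp(*root(*a)))
cv2.imwrite('pics/g3.png',np.hstack([cv2.resize(vision.get_image(n)[:,:,::-1][y:y+150,x:x+133],None,fx=3,fy=3) for n,x,y in(('scene',370,200),('top',390,110))]))
E
```

```text
row [-0.1, 0.1, 0.2, 0.7, 1.0, 0.3] dist 1.2757246587321036 F [ 0.5498  0.0281 -4.0115] t 17.3 grip 52.24587060071391
row [-0.1, 0.1, -1.8, 4.0, 2.4, 0.3] dist 4.625020873579799 F [ 0.5498  0.0281 -4.0115] t 17.3 grip 52.24587060071391
```

View pics/g3.png

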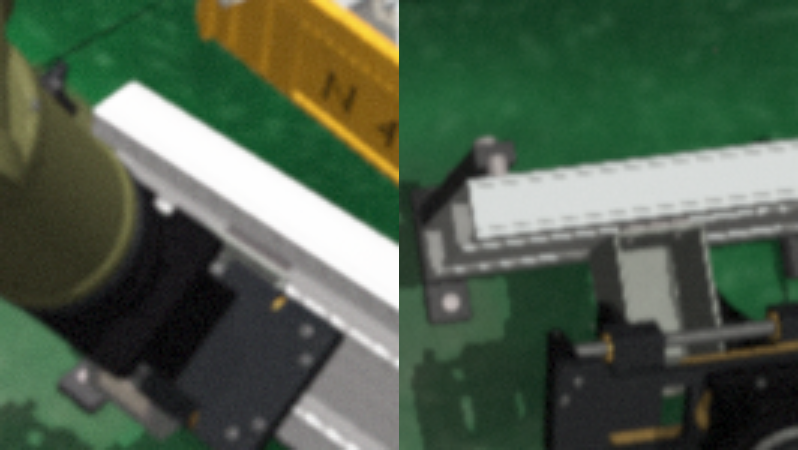

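The hanger is in the groove and the bin is square to the board, at top crop (650,270). I'll lower onto the edge with small steps.

Call:
{"method": "servo_tool", "body": {
  "commands": [
    [[0,0,-1,1.2,0.8,0,45],[0,0,-1.8,2,1.4,0,45],[0,0,-1.8,2,1.4,0,45]]
  ]
}}

```text
time: 17.77
position: [0.5544, -0.1684, 0.16]
tool_rot: [-1.507, 0.624, 0.829]
ft_force: [-2.6, -0.5, -2.8]
grip_width: 0.593
```

Call:
{"method": "servo_tool", "body": {
  "commands": [
    [[0,0,0,0.8,0.6,0,45],[0,0,0,0.8,0.6,0,45]]
  ]
}}

```text
time: 18.02
position: [0.5545, -0.1685, 0.1591]
tool_rot: [-1.507, 0.625, 0.83]
ft_force: [-4.8, -0.9, -0.8]
grip_width: 0.598
```

Call:
{"method": "servo_tool", "body": {
  "commands": [
    [[0,0,0,0.8,0.6,0,45],[0,0,0,0.8,0.6,0,45]]
  ]
}}

```text
time: 18.27
position: [0.5545, -0.1686, 0.1582]
tool_rot: [-1.507, 0.625, 0.83]
ft_force: [-5.5, -0.5, 0.2]
grip_width: 0.594
```

```bash
python3 - <<'E'
from h import *
row(*tcp(*root(-4,0,0)))
E
```

```text
row [-0.1, 0.0, -0.0, 0.5, -0.2, 0.6] dist 0.8383417383727896 F [-5.4925 -0.4979  0.2054] t 18.275 grip 51.68398396047263
```

Call:
{"method": "servo_tool", "body": {
  "commands": [
    [[0,0,0,-0.5,0.6,0,45],[0,0,0,-0.5,0.6,0,45]]
  ]
}}

```text
time: 18.52
position: [0.5542, -0.1683, 0.1585]
tool_rot: [-1.508, 0.624, 0.829]
ft_force: [1.0, 0.7, -3.4]
grip_width: 0.596
```

Call:
{"method": "servo_tool", "body": {
  "commands": [
    [[0,0,0,0.6,0.5,0,45],[0,0,0,0.6,0.5,0,45]]
  ]
}}

```text
time: 18.77
position: [0.5537, -0.1682, 0.1572]
tool_rot: [-1.507, 0.624, 0.83]
ft_force: [0.7, -0.1, -2.5]
grip_width: 0.593
```

Call:
{"method": "servo_tool", "body": {
  "commands": [
    [[0,0,0,0.6,0.5,0,45],[0,0,0,0.6,0.5,0,45]]
  ]
}}

```text
time: 19.02
position: [0.5536, -0.1682, 0.1563]
tool_rot: [-1.507, 0.625, 0.83]
ft_force: [-1.1, -0.4, -2.9]
grip_width: 0.594
```

Call:
{"method": "servo_tool", "body": {
  "commands": [
    [[0,0,0,0.7,0.5,0,45],[0,0,0,0.7,0.5,0,45]]
  ]
}}

```text
time: 19.27
position: [0.5538, -0.1683, 0.1557]
tool_rot: [-1.507, 0.624, 0.83]
ft_force: [0.0, 0.0, -0.9]
grip_width: 0.596
```

Call:
{"method": "servo_tool", "body": {
  "commands": [
    [[0,0,0,0.7,0.5,0,45],[0,0,0,0.7,0.5,0,45]]
  ]
}}

```text
time: 19.52
position: [0.5541, -0.1684, 0.1554]
tool_rot: [-1.507, 0.624, 0.829]
ft_force: [-1.8, 1.1, 0.3]
grip_width: 0.593
```

Call:
{"method": "servo_tool", "body": {
  "commands": [
    [[0,0,0,0.7,0.5,0,45],[0,0,0,0.7,0.5,0,45]]
  ]
}}

```text
time: 19.77
position: [0.5542, -0.1685, 0.1551]
tool_rot: [-1.507, 0.623, 0.829]
ft_force: [-7.1, 1.1, 7.4]
grip_width: 0.597
```

Call:
{"method": "servo_tool", "body": {
  "commands": [
    [[0,0,0,-0.9,0,0,45],[0,0,0,-0.9,0,0,45]]
  ]
}}

```text
time: 20.02
position: [0.5538, -0.1685, 0.1553]
tool_rot: [-1.508, 0.624, 0.828]
ft_force: [0.1, 1.0, 2.0]
grip_width: 0.598
```

Call:
{"method": "servo_tool", "body": {
  "commands": [
    [[0,0,0,0,0,0,54],[0,0,0,0,0,0,60],[0,0,0,0,0,0,70],[0,0,0,0,0,0,80],[0,0,0,0,0,0,86]]
  ]
}}

```text
time: 20.65
position: [0.5531, -0.1684, 0.1545]
tool_rot: [-1.507, 0.625, 0.83]
ft_force: [0.9, -0.4, -0.4]
grip_width: 0.936
```

Call:
{"method": "servo_tool", "body": {
  "commands": [
    [[0,0,0,0,0,0,86],[0,0,0,0,0,0,86],[0,0,0,0,0,0,86]]
  ]
}}

```text
time: 21.02
position: [0.5532, -0.1684, 0.1546]
tool_rot: [-1.507, 0.624, 0.83]
ft_force: [-0.4, -0.1, -0.3]
grip_width: 0.989
```

Call:
{"method": "servo_tool", "body": {
  "commands": [
    [[0,0,0,-10,0,0,86],[0,0,0,-30,0,0,86],[0,0,0,-60,0,0,86],[0,0,0,-100,0,0,86],[0,0,0,-140,0,0,86]]
  ]
}}

```text
time: 21.65
position: [0.4983, -0.1852, 0.2349]
tool_rot: [-1.508, 0.628, 0.826]
ft_force: [-0.8, 0.4, -0.3]
grip_width: 0.986
```

Call:
{"method": "servo_tool", "body": {
  "commands": [
    [[0,0,0,-30,0,50,86],[0,0,0,-40,0,100,86],[0,0,0,-40,0,150,86],[0,0,0,-40,0,200,86],[0,0,0,-40,0,200,86]]
  ]
}}

```text
time: 22.28
position: [0.4744, 0.0235, 0.1229]
tool_rot: [-1.257, 0.584, 0.974]
ft_force: [1.0, -0.5, -0.2]
grip_width: 0.983
```

```bash
python3 - <<'E'
from h import *
a=vision.get_image('scene')[:,:,::-1];b=vision.get_image('top')[:,:,::-1]
cv2.imwrite('pics/f0.png',np.hstack([cv2.resize(a[200:350,370:503],None,fx=3,fy=3,interpolation=2),cv2.resize(b[110:260,390:523],None,fx=3,fy=3,interpolation=2)]))
cv2.imwrite('pics/f1.png',np.hstack([a,b])[::1]);cv2.imwrite('pics/f1.png',cv2.resize(np.hstack([a,b]),(800,300),interpolation=cv2.INTER_AREA))
# predicted seated corners
o=STD+R.from_euler('z',SY).apply([-.049,.04,.122+DZ])
print(o,ctrl.get_state()['position'])
for n in('scene','top'):
  P=[o+R.from_euler('z',SY).apply(q) for q in((-.045,-.026,0),(-.045,.026,0),(-.028,-.026,.054),(-.028,.026,.054),(.045,-.026,.057),(.045,.026,.057))];print(n,proj(n,np.array(P)))
E
```

```text
[ 0.5507 -0.1685  0.1323] [0.4724 0.0264 0.1213]
scene [[422.9732 349.9515]
 [396.9777 329.9023]
 [434.4776 321.1158]
 [407.2307 301.3788]
 [465.2727 293.8135]
 [438.0657 275.7216]]
top [[487.7981 240.5129]
 [459.4736 244.2189]
 [497.5957 227.8333]
 [467.6079 231.7283]
 [491.3679 185.385 ]
 [461.4764 189.1591]]
```

View pics/f0.png

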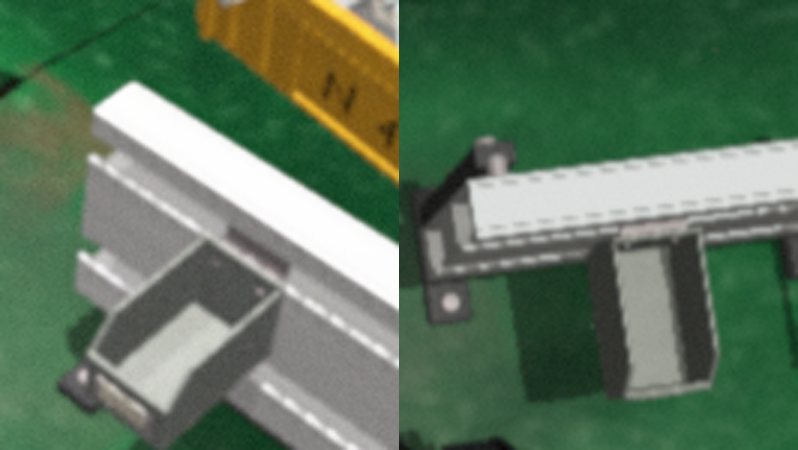

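View pics/f1.png

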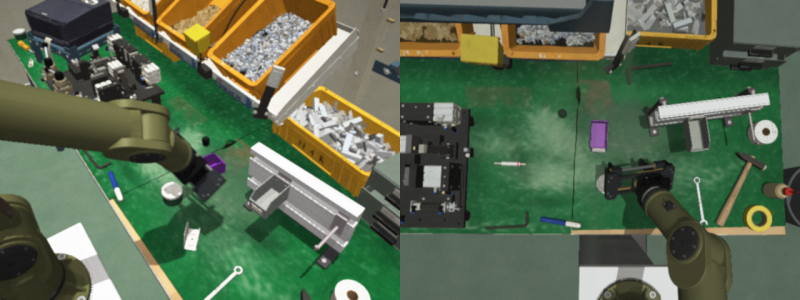

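Call:
{"method": "servo_tool", "body": {
  "commands": [
    [[0,0,0,-20,0,0,86],[0,0,0,-60,0,0,86],[0,0,0,-90,0,0,86],[0,0,0,-90,0,0,86],[0,0,0,-90,0,0,86]]
  ]
}}

```text
time: 23.0
position: [0.4458, 0.0065, 0.1473]
tool_rot: [-1.115, 0.562, 1.05]
ft_force: [0.1, 0.3, 0.6]
grip_width: 0.988
```

```bash
python3 - <<'E'
from h import *
a=vision.get_image('scene')[:,:,::-1];b=vision.get_image('top')[:,:,::-1]
cv2.imwrite('pics/f2.png',np.hstack([cv2.resize(a[270:355,392:472],None,fx=5,fy=5,interpolation=2),cv2.resize(b[165:250,440:520],None,fx=5,fy=5,interpolation=2)]))
s=ctrl.get_state();print(s['position'],s['ft_force'])
E
```

```text
[0.4456 0.0071 0.1471] [0.2553 0.004  0.6131]
```

View pics/f2.png

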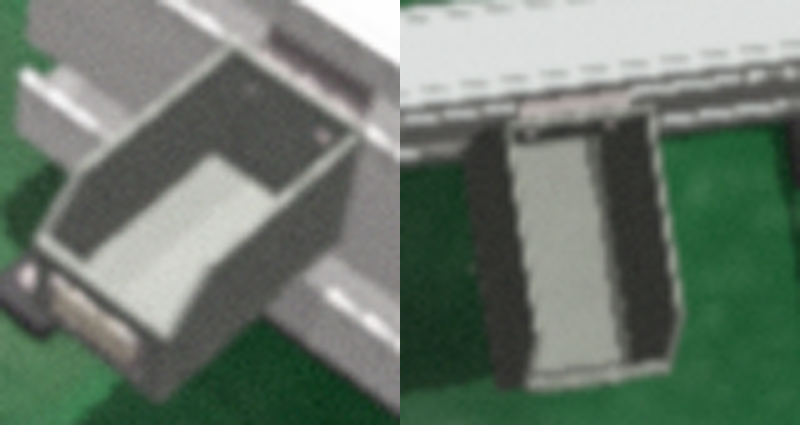

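```bash
python3 - <<'E'
from h import *
S=[((.045,.026,.057),(438,279)),((.045,-.026,.057),(463.4,295.6)),((-.028,.026,.054),(408,304.4)),((-.028,-.026,.054),(433.4,324.4)),((-.045,-.026,0),(424,350.4))]
Tp=[((.045,.026,.057),(461.6,191)),((.045,-.026,.057),(491,186.6)),((-.028,-.026,.054),(496.6,227))]
def res(p):
    Rb=binR(p[3],p[4]);return np.concatenate([(proj(n,p[:3]+Rb.apply([o[0] for o in O]))-[o[1] for o in O]+.4).ravel() for n,O in(('scene',S),('top',Tp))])
r=least_squares(res,[.55,-.17,.13,.14,0]);p=r.x
print(p[:3],np.degrees(p[3:]),'stand frame',R.from_euler('z',-SY).apply(p[:3]-np.array([.6067,-.2012,0])),'rms',np.sqrt(np.mean(r.fun**2)))
E
```

```text
[ 0.552  -0.1679  0.1273] [ 8.3777 -1.6385] stand frame [-0.0495  0.0406  0.1273] rms 0.9156294760431296
```

```bash
python3 -c "
from bench import close_job,ctrl
print(ctrl.get_state()['ft_force']);print(close_job())"
```

```text
[0.25531427 0.00397621 0.61306046]
the job is handed in; nothing more can be done
None
```

The grey bin is hanging in the top groove beside the hook, about 40 mm left of the board's middle. It is released and the job is handed in at about 23 s of the 72 s allowed.

**How it went:** I gripped the bin across its side walls and tipped the front up. I then felt for the board face and the top edge of the mouth, and fed the lip in at up to about 52 degrees of tip. I swung the front down and lowered the bin onto the mouth's edge. The largest readings I saw at the wrist were about 10 N, against the 25 N limit.

**Last checks:**
- **Position:** a fit to the final pictures puts the bin's origin 49.5 mm before the board face (49 mm nominal). Its height is within about 1 mm of where I felt the groove edge.
- **Level:** the same fit gives about 1.6 degrees nose-down, inside the 2 degrees of play. The fit error was about 1 pixel, so that angle is only good to about a degree.
- **Clear of the robot:** wrist force was close to zero with the gripper clear.
- **Other things:** the tin and the purple look-alike bin are at their original pixels, and the rest looked unmoved.

**Disagreements and surprises:**
- The upward feel put the groove about 2 mm higher than the cameras did, because the bin turned slightly in the grip. The lowering contact agreed with the cameras.
- The bin slid or settled by up to 6 mm sideways when the jaws first closed on it, which did no harm.
- After release, the retreat moves ended lower and more rotated than commanded, without touching anything.

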